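# Zero the counter scale and weigh a jar

### The job

The counter scale has drifted: with its steel pan empty, press the green key straight into its tilted face until you feel about 12 N, hold it so for a full second (under 7 N it does not register, over 20 N spoils the membrane), and let go, without pressing the black key beside it. Then set the jar of white cream upright in the middle of the pan, lowering it gently rather than dropping it, and let go of it. Leave the two brown jars where they are.

Things in the scene. Friction and masses are not known exactly. Their poses are not given: they have to be found in the camera images.
- scale: white and grey counter scale, fixed, 280 x 190 mm. Origin on the counter near the middle of its underside; z up, x from its pan (front, toward the robot) to its key head (back), y to its left. The head is a plate 92 mm (along its slope) x 156 mm that leans 25 degrees (0.436 rad) toward the front: its outward normal is (-0.423, 0, 0.906) in the scale's axes
- pan_centre (a point): centre of the top face of the scale's flat steel pan, 160 x 160 mm, no rim, top 58 mm above the counter; axes as the scale's
- zero_ref (a point): where the green key's top centre would lie with the head at mid height (axes as the scale's). The head's stem slides along the face normal and is set anew each time, not reported: the real key lies up to 12 mm below or above this point along the normal, to be found by touch; the head itself does not yield. Key flat, 36 mm along the slope x 48 mm across, 6 mm proud of the head
- light_ref (a point): the same for the black key (not to be pressed), same size, 74 mm to the right of the green one
- zero_key (a joint): travel of the green membrane key, straight in along the face normal, m: 0 untouched; it springs back, 6 N per mm (7 N at 1.2 mm, 12 N at 2 mm, 20 N at 3.3 mm)
- light_key (a joint): the same for the black key
- jar_a_centre (a point): centre (half-way up, 39 mm above its foot) of the jar of white cream: glass jar with black twist lid, 62 mm in diameter, 78 mm high, about 0.3 kg, loose, standing on the counter
- jar_b_centre (a point): the same for one of the two jars of brown spread
- jar_c_centre (a point): the same for the other jar of brown spread
Things that resemble listed ones, but are neither listed nor needed, are in the scene too. Leave any blue look-alike of the part that bears jar_a_centre alone.

How it is judged:
By the outcome, as a careful person would: the job done as asked, in the order asked, and still so for the second after the job is handed in, with the robot touching nothing.
It also fails if it takes over 54 s, if anything falls off the work surface, if the arm or the gripper's body presses on something with over 40 N, if the wrist force passes 120 N, or if a joint passes its speed limit or range.

### The arm

A 6-joint arm with a two-finger parallel gripper is mounted at the origin on a cart in front of the work surface, level with it; the furniture and walls round the work are solid. World frame = base frame: x ahead of the robot, y to its left, z up, the work surface at z = 0. Lengths are in mm, angles in rad, forces in N, time in s.
With the tool pointing down it reaches from about 275 to 750 mm from the base axis. Payload 10.2 kg.
Tool frame: the origin (TCP) lies at the very end of the fingers, on their centre line; the grasp point (between the pads) lies 19 mm behind it; x points along the fingers, y is the direction in which the jaws open and shut, and the axes are right-handed (so a half turn about x gives the same grasp; the last joint's range is limited). The gripper opens to 85 mm and grips with 20 to 120 N. Pads are 22 mm wide; open, the fingers measure 114 mm over their backs; the gripper's body (76 mm by 85 mm) begins 54 mm behind the grasp point. The pads swing forward as they close: fully open they stand 13 mm farther back than shut.
Start: joints at [-1.341, 0.313, 1.498, -0, 1.331, -0.223], TCP at [229.668, -472.105, 231.294] pointing down, gripper open.
Joint ranges: [-2.94, 2.94], [-0.97, 2.17], [0.19, 2.56], [-1.23, 4.37], [0.02, 3.11], [-2.88, 2.88]. Speed limits (rad/s): [2.39, 2.39, 3.01, 3.14, 3.14, 3.14].

### API

Orientations are given as a unit quaternion [w, x, y, z].
In Python, from rig import ctrl, viewer, order gives the robot as it stands. The module is installed in compiled form; this text tells all that it offers.
- The arm moves only by the tool carry_out, never from a script. Its argument "deltas" is a list of rows, each a list of 7 numbers: the gripper command: -1 is fully open, 1 is shut, values between are in proportion, then the shift along the tool's x, y, z in mm, then the turn, a rotation vector about the tool's x, y, z in degrees. A call has exactly 5 rows; each row is the pose to reach, as a shift and turn from the pose commanded when the call began, along the tool's axes at that moment; what a row does not reach only later rows make up. A row lasts 1/8 s, in which the tool goes at most 62.5 mm and 10.7 degrees, less where a joint would pass 70% of its speed; a pose out of reach is approached as far as the arm can. A call with a gripper value outside its range is refused whole. The fingers move at their own pace and stop on an object; "newtons" is the grip in N (left out, the last holds). Time passes only in rows, so rows that repeat a pose let the fingers close, or fill a call up. It gives the time, the measured TCP pose, the force and the opening at its end, in the units of the state.
- ctrl.sense(): the state, without advancing time (a new reading comes with each control period).
- viewer.capture(name): name is "scene" or "top" or "wrist"; returns the picture (480x640x3 uint8, red, green, blue); there is no depth.
- viewer.calibration(name): a dict with "fx", "fy", "cx", "cy" (pixels), "k1" (the pictures are not rectified: a ray, as slopes to the right and down, at radius r is drawn at 1 + k1 r^2 times it, then the intrinsics apply), "xyz" and "attitude" of the camera in the world; the wrist camera has in their place "T_tool_cam" (4x4, takes a point from camera to tool coordinates, whose origin is the TCP and whose axes are the tool frame's). Camera axes: x right, y down, z forward; pixel columns grow to the right and rows downward; lengths in mm; the calibration is good to about 2 mm. A picture is of the moment at which its call begins: read the wrist's pose just before it. calibration takes no time and is no camera call.
- order.finish_job(): hands the job in, once; it reports no verdict.
The state is a dict: "time_s": time; "joints": joint angles; "dq": joint speeds; "tau": joint torques, N m; "eef_pos": TCP position; "ee_rot": TCP orientation; "force": force on the tool from outside, world axes, zero at the start; "wrist_torque": the same for the moment, N m; "grip_width": opening from 0.0 (shut) to 1.0 (fully open).
Only numpy, scipy, OpenCV 4.12 (cv2) and the standard library are available. Lean on these libraries where they do the work, as an engineer would, in place of code of your own. Each camera call takes 0.05 s, during which the arm holds its last target. There are 200 camera calls.

## Working session

There is one attempt and no reset: what is moved stays moved. The work goes in short steps, Python scripts to look and compute and a tool call to move; the robot and the scene stay as the last step left them, time stands still between calls to the robot, and variables do not carry over. Pictures are saved under pics/ and viewed, about 8 in all and at most 12, crops included, and the job is handed in when it is done.

Besides the shell and the picture viewer there is one more tool, called after "Call:" as name([rows], argument=value, ...), one row to a line, values as JSON. carry_out: Moves the arm, as the interface text tells. Its arguments: {"type":"object","properties":{"deltas":{"type":"array"},"newtons":{"type":"number"}},"required":["deltas"]}

```bash
mkdir -p pics; python3 - <<'E'
from rig import ctrl, viewer
import cv2,numpy as np
for n in("scene","top"):
    cv2.imwrite(f"pics/{n}1.png",cv2.cvtColor(viewer.capture(n),cv2.COLOR_RGB2BGR)); print(n,viewer.calibration(n))
print(viewer.calibration("wrist")); print(ctrl.sense())
E
```

```text
scene {'fx': 619.0400689355499, 'fy': 619.0400689355499, 'cx': 327.0005211268528, 'cy': 228.6499877510783, 'k1': -0.10181237334935414, 'xyz': array([191.36315256, 668.93013815, 912.52197387]), 'attitude': array([ 0.08328967, -0.19123151,  0.89819035, -0.38697214])}
top {'fx': 544.5301851559105, 'fy': 544.5301851559105, 'cx': 315.4386280851639, 'cy': 228.87013564124678, 'k1': -0.005192910538063476, 'xyz': array([ 352.32750566, -130.030187  , 1069.95390484]), 'attitude': array([-0.06805818,  0.70641671, -0.70171536,  0.06276199])}
{'fx': 421.3436348567311, 'fy': 421.3436348567311, 'cx': 313.2005535990041, 'cy': 244.0894511945763, 'k1': -0.055746672930246245, 'T_tool_cam': array([[ 1.40670997e-04, -2.88639657e-01,  9.57437794e-01,
        -1.42199152e+02],
       [ 9.99999888e-01,  4.72215631e-04, -4.56512588e-06,
         3.31863140e-01],
       [-4.50799415e-04,  9.57437687e-01,  2.88639691e-01,
        -7.32728134e+01],
       [ 0.00000000e+00,  0.00000000e+00,  0.00000000e+00,
         1.00000000e+00]])}
{'time_s': 0.1, 'joints': array([-1.34141374e+00,  3.13370643e-01,  1.49831567e+00, -6.33665067e-06,
        1.33098013e+00, -2.23395969e-01]), 'dq': array([-0.00069776, -0.00116062, -0.00017665, -0.00019363, -0.00068736,
        0.00069365]), 'tau': array([ 3.29586714e-03, -4.12897468e+01, -2.60141498e+01, -2.14066563e-04,
        2.95606675e-03, -2.90946808e-06]), 'eef_pos': array([ 229.61039012, -471.89507654,  230.82138097]), 'ee_rot': array([-0.15833834, -0.68906015, -0.15909761,  0.68906678]), 'force': array([ 1.1867416 ,  0.62098308, -0.22803118]), 'wrist_torque': array([-0.04170786, -0.02401022,  0.00666155]), 'grip_width': 0.9971777394631667}
```

View pics/scene1.png

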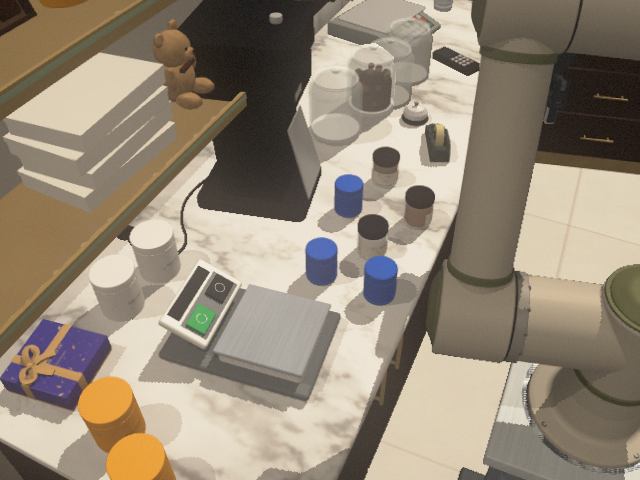

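View pics/top1.png

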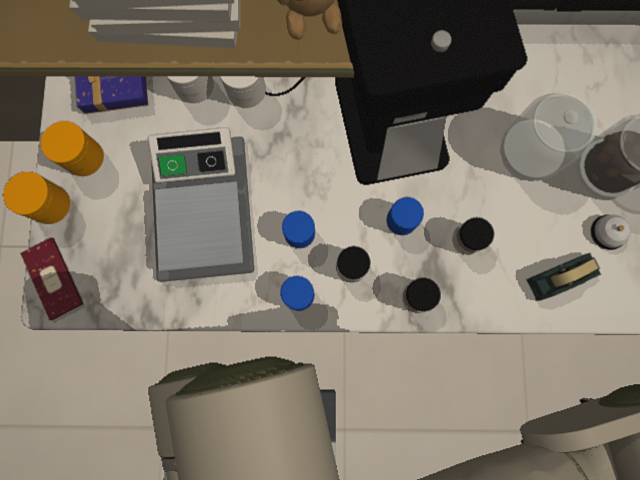

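The scene view shows three black-lidded jars, at (372,235), (386,165) and (419,205). In the top view they are at (353,263), (476,234) and (422,294). The green key is at (172,165) in the top view. Next I'll zoom in on the jar contents and measure.

```bash
cat > h.py <<'E'
import numpy as np,cv2
from scipy.spatial.transform import Rotation as R
def rot(q): return R.from_quat(np.r_[q[1:],q[0]]).as_matrix()
def pose(cal,s=None):
    if "T_tool_cam" in cal:
        T=np.array(cal["T_tool_cam"]);Q=rot(s["ee_rot"]);return Q@T[:3,:3],Q@T[:3,3]+s["eef_pos"]
    return rot(cal["attitude"]),np.array(cal["xyz"])
def ray(cal,uv,s=None):
    K=np.array([[cal["fx"],0,cal["cx"]],[0,cal["fy"],cal["cy"]],[0,0,1]])
    p=cv2.undistortPoints(np.array([[uv]],float),K,np.array([cal["k1"],0,0,0.]))[0,0]
    A,c=pose(cal,s);return c,A@np.r_[p,1]
def onz(cal,uv,z,s=None):
    c,d=ray(cal,uv,s);return c+d*(z-c[2])/d[2]
def proj(cal,P,s=None):
    A,c=pose(cal,s);q=A.T@(np.array(P)-c);x=q[:2]/q[2];x=x*(1+cal["k1"]*(x@x));return x*[cal["fx"],cal["fy"]]+[cal["cx"],cal["cy"]]
def two(c1,d1,c2,d2):
    t=np.linalg.lstsq(np.c_[d1,-d2],c2-c1,rcond=None)[0];a=c1+d1*t[0];b=c2+d2*t[1];return (a+b)/2,np.linalg.norm(a-b)
E
python3 - <<'E'
from rig import viewer
from h import *
ct,cs=viewer.calibration("top"),viewer.calibration("scene")
t=cv2.imread("pics/top1.png");s=cv2.imread("pics/scene1.png")
for (u,v) in((353,263),(476,234),(422,294)):
    g=t[v-26:v+26,u-26:u+26].max(2); m=(g<45).astype(np.uint8)
    n,l,st,ce=cv2.connectedComponentsWithStats(m);k=1+np.argmax(st[1:,4])
    c=ce[k]+[u-26,v-26];P=onz(ct,c,78);print("jar",c,st[k],P.round(1),"scene mid px",proj(cs,P-[0,0,39]).round(), np.hypot(*P[:2]).round())
def green(im):
    h=cv2.cvtColor(im,cv2.COLOR_BGR2HSV);m=cv2.inRange(h,(50,120,60),(80,255,255))
    m=cv2.morphologyEx(m,cv2.MORPH_CLOSE,np.ones((9,9)));c=max(cv2.findContours(m,0,2)[0],key=cv2.contourArea)
    return cv2.minAreaRect(c)
a,b=green(t),green(s);print(a,b);print("green",two(*ray(ct,a[0]),*ray(cs,b[0])))
# pan: approximate
h=cv2.cvtColor(t,cv2.COLOR_BGR2GRAY)
out=np.hstack([cv2.resize(s[130:290,330:450],None,fx=3,fy=3),cv2.resize(t[120:290,140:262],None,fx=3,fy=3)[:480]])
cv2.imwrite("pics/crop1.png",out)
E
```

```text
jar [352.98887515 262.3868974 ] [ 10  10  33  32 809] [ 476.2 -191.1   78. ] scene mid px [372. 237.] 513.0
jar [475.85159011 233.70906949] [  9  10  34  33 849] [ 530.9 -418.3   78. ] scene mid px [386. 167.] 676.0
jar [422.44482759 294.18505747] [ 10  10  34  33 870] [ 419.1 -316.5   78. ] scene mid px [418. 207.] 525.0
((172.29876708984375, 164.68902587890625), (18.883790969848633, 25.840980529785156), 83.6598129272461) ((202.64707946777344, 325.4117736816406), (8.731282234191895, 3.395498752593994), 14.03624439239502)
green (array([662.79212276, 155.10035278,  58.85639802]), np.float64(7.462752268182581))
```

View pics/crop1.png

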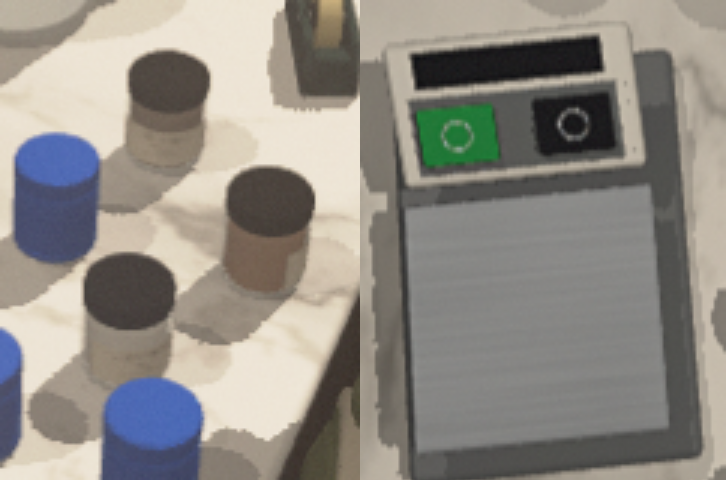

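Only the middle jar, scene (372,235), looks white: the right one is brown and the back one has brown under its lid. I'll confirm that with the wrist camera. Next is the scale's pose.

```bash
python3 - <<'E'
from rig import viewer
from h import *
ct,cs=viewer.calibration("top"),viewer.calibration("scene")
t=cv2.imread("pics/top1.png");s=cv2.imread("pics/scene1.png")
def green(im):
    h=cv2.cvtColor(im,cv2.COLOR_BGR2HSV);m=cv2.inRange(h,(40,90,40),(90,255,255))
    m=cv2.morphologyEx(m,cv2.MORPH_CLOSE,np.ones((9,9)));c=max(cv2.findContours(m,0,2)[0],key=cv2.contourArea)
    return cv2.minAreaRect(c)
a,b=green(t),green(s);print(a,b);G,e=two(*ray(ct,a[0]),*ray(cs,b[0]));print("green",G.round(1),e)
for name,im,cal,seed in(("top",t,ct,(200,225)),("scene",s,cs,(280,325))):
    f=cv2.bilateralFilter(im,7,25,5);m=np.zeros((482,642),np.uint8)
    cv2.floodFill(f,m,seed,0,(14,)*3,(14,)*3,4|cv2.FLOODFILL_FIXED_RANGE|cv2.FLOODFILL_MASK_ONLY|(255<<8))
    m=cv2.morphologyEx(m[1:-1,1:-1],cv2.MORPH_OPEN,np.ones((7,7)));c=max(cv2.findContours(m,0,2)[0],key=cv2.contourArea)
    r=cv2.minAreaRect(c);q=cv2.approxPolyDP(cv2.convexHull(c),6,True)[:,0]
    P=np.array([onz(cal,x,58) for x in q.astype(float)]);print(name,r,q.tolist());print(P.round(1).tolist(),"edges",np.linalg.norm(np.roll(P,-1,0)-P,axis=1).round(1),P.mean(0).round(1))
    print("angles",[round(float(np.degrees(np.arctan2(d[1],d[0]))),1) for d in np.roll(P,-1,0)-P])
for u,v in((353,285),(386,185),(418,215),(386,162)): pass
for (u,v) in((372,237),(386,167),(418,207)): print([s[v+k,u].tolist() for k in(4,8,12,16)])
E
```

```text
((172.3547821044922, 164.62054443359375), (19.10497283935547, 26.014169692993164), 83.9909896850586) ((200.54617309570312, 318.66925048828125), (20.465728759765625, 24.186771392822266), 29.744882583618164)
green [662.4 152.3  72.7] 0.11571024552243332
top ((197.67941284179688, 225.83236694335938), (81.83516693115234, 84.05936431884766), 85.60128784179688) [[236, 183], [241, 261], [159, 269], [156, 190]]
[[630.8, 31.7, 58.0], [479.9, 17.2, 58.0], [463.9, 170.2, 58.0], [616.1, 185.2, 58.0]] edges [151.6 153.8 153.  154.1] [547.7 101.1  58. ]
angles [-174.5, 96.0, 5.6, -84.5]
scene ((271.7236633300781, 327.2031555175781), (97.68079376220703, 75.94204711914062), 15.679524421691895) [[248, 286], [327, 304], [301, 373], [216, 351]]
[[631.7, 42.4, 58.0], [481.9, 22.1, 58.0], [461.3, 171.5, 58.0], [609.8, 191.1, 58.0]] edges [151.1 150.8 149.8 150.4] [546.2 106.8  58. ]
angles [-172.3, 97.9, 7.5, -81.6]
[[125, 138, 149], [120, 133, 144], [99, 113, 127], [116, 133, 146]]
[[86, 98, 110], [108, 126, 140], [111, 128, 141], [112, 128, 143]]
[[81, 99, 117], [81, 98, 116], [83, 95, 117], [79, 96, 113]]
```

```bash
cat >> h.py <<'E'
YAW=np.radians(5.8)
S=R.from_euler("z",YAW).as_matrix()
N=S@[-np.sin(.436),0,np.cos(.436)]
def toolR(x,y):
    x=np.array(x,float);y=np.array(y,float);return np.c_[x,y,np.cross(x,y)]
def delta(s,P,Rt):
    Q=rot(s["ee_rot"]);return (Q.T@(np.array(P)-s["eef_pos"])).round(1),np.degrees(R.from_matrix(Q.T@Rt).as_rotvec()).round(1)
E
python3 - <<'E'
from rig import viewer,ctrl
from h import *
ct,cs=viewer.calibration("top"),viewer.calibration("scene");s=ctrl.sense()
c1,a=ray(ct,(20,73));_,b=ray(ct,(340,75));n=np.cross(a,b)
for p in((240,102),(150,193),(50,298)):
    c,d=ray(cs,p);print("shelf",(c+d*((c1-c)@n)/(d@n)).round())
print(rot(s["ee_rot"]).round(2))
G=np.array([662.4,152.3,72.7])
for y in(S[:,1],-S[:,1]): print((G+80*N).round(1),delta(s,G+80*N,toolR(-N,y)))
E
```

```text
shelf [ 723. -138.  323.]
shelf [730. 126. 312.]
shelf [737. 346. 298.]
[[-0.    0.44 -0.9 ]
 [ 0.   -0.9  -0.44]
 [-1.   -0.   -0.  ]]
[628.8 148.9 145.2] (array([  86.2, -383.5, -630.5]), array([-156.4,   -6.2,   34.7]))
[628.8 148.9 145.2] (array([  86.2, -383.5, -630.5]), array([19.8, 24.7,  4.5]))
```

Call:
carry_out([
  [1,5,-32,-52,2,2,0],
  [1,10,-64,-104,5,5,1],
  [1,15,-95,-156,7,8,1],
  [1,20,-126,-208,9,10,2],
  [1,25,-158,-260,11,13,2],
], newtons=40)

```text
time_s: 0.72
eef_pos: [395.1, -214.4, 206.1]
ee_rot: [0.084, 0.778, 0.097, -0.615]
force: [0.1, 0.1, -0.1]
grip_width: 0.002
```

```bash
python3 - <<'E'
from rig import viewer,ctrl
from h import *
s=ctrl.sense();G=np.array([662.4,152.3,72.7])
print(s["time_s"],s["eef_pos"],s["force"],delta(s,G+80*N,toolR(-N,-S[:,1])))
cv2.imwrite("pics/w1.png",cv2.cvtColor(viewer.capture("wrist"),cv2.COLOR_RGB2BGR))
c=viewer.calibration("wrist");print([proj(c,p,s).round() for p in((476,-191,78),(547,102,58))])
E
```

```text
0.725 [ 395.05496519 -214.36165856  206.09071043] [ 0.1337629   0.05030492 -0.10307574] (array([ 128.5, -292.6, -296.9]), array([ 8.7, 11.7,  2.3]))
[array([307., 150.]), array([-51., -36.])]
```

View pics/w1.png

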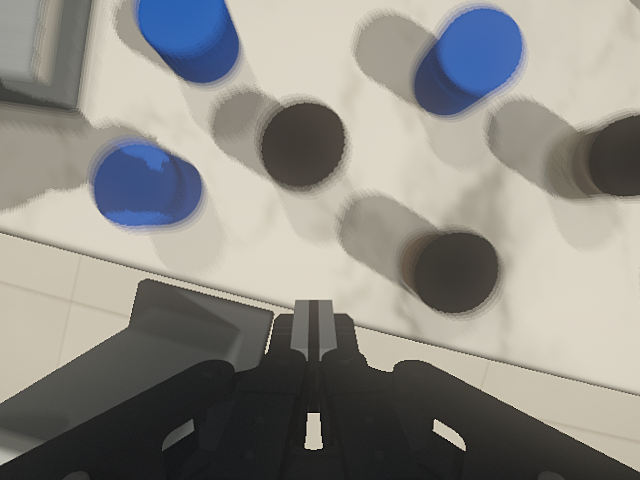

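Call:
carry_out([
  [1,18,-42,-42,1.5,2,0],
  [1,36,-84,-84,3,4,1],
  [1,54,-125,-127,4.5,6,1],
  [1,73,-167,-170,6,8,2],
  [1,91,-208,-211,7,10,2],
])

```text
time_s: 1.4
eef_pos: [560.7, 44.2, 162.5]
ee_rot: [0.039, 0.834, 0.053, -0.549]
force: [1.6, -1.1, 0.0]
grip_width: -0.0
```

```bash
python3 - <<'E'
from rig import viewer,ctrl
from h import *
s=ctrl.sense();G=np.array([662.4,152.3,72.7])
print(s["time_s"],s["eef_pos"],s["force"],delta(s,G+60*N,toolR(-N,-S[:,1])))
cv2.imwrite("pics/w2.png",cv2.cvtColor(viewer.capture("wrist"),cv2.COLOR_RGB2BGR))
np.save("w2.npy",np.r_[s["eef_pos"],s["ee_rot"]])
c=viewer.calibration("wrist");print([proj(c,p,s).round() for p in(G,(547.5,102,58))])
E
```

```text
1.4 [560.68507314  44.17929263 162.52536658] [ 1.6198122  -1.14290335  0.04590769] (array([ 67.3, -94.9, -68.7]), array([1.8, 1.7, 0.3]))
[array([161., 123.]), array([216., 319.])]
```

View pics/w2.png

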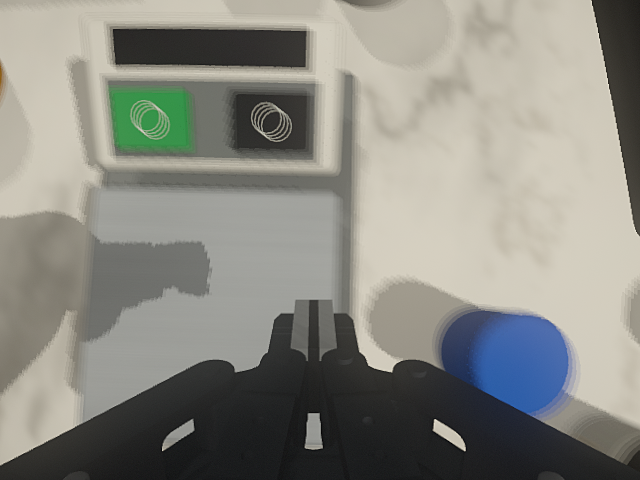

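w1 shows brown beside the lids at (455,272) and (620,155). The middle jar at (303,145) shows none, so it is jar A. w2 is blurred by motion, with the green key near (150,122). Next I'll move to a standoff and settle there.

Call:
carry_out([
  [1,20,-30,-22,0.8,0.8,0],
  [1,42,-60,-44,1.8,1.7,0.3],
  [1,67,-95,-69,1.8,1.7,0.3],
  [1,67,-95,-69,1.8,1.7,0.3],
  [1,67,-95,-69,1.8,1.7,0.3],
])

```text
time_s: 2.08
eef_pos: [636.2, 147.4, 127.4]
ee_rot: [0.027, 0.842, 0.043, -0.538]
force: [0.5, 1.1, -0.7]
grip_width: -0.002
```

```bash
python3 - <<'E'
from rig import viewer,ctrl
from h import *
s=ctrl.sense();G=np.array([662.4,152.3,72.7])
im=cv2.cvtColor(viewer.capture("wrist"),cv2.COLOR_RGB2BGR);cv2.imwrite("pics/w3.png",im)
c=viewer.calibration("wrist");h=cv2.cvtColor(im,cv2.COLOR_BGR2HSV);m=cv2.inRange(h,(40,90,40),(90,255,255))
m=cv2.morphologyEx(m,cv2.MORPH_CLOSE,np.ones((25,25)));k=max(cv2.findContours(m,0,2)[0],key=cv2.contourArea)
r=cv2.minAreaRect(k);print(r,cv2.boundingRect(k))
print(s["time_s"],s["eef_pos"],s["dq"].round(3),s["force"],delta(s,G+60*N,toolR(-N,-S[:,1])))
ct=viewer.calibration("top")
W=ray(c,r[0],s);
for n,uv in(("top",(172.35,164.6)),("scene",(200.5,318.7))): print(n,two(*W,*ray(viewer.calibration(n),uv)))
print("pred",proj(c,G,s))
q=cv2.approxPolyDP(cv2.convexHull(k),8,True)[:,0];P=[]
for x in q.astype(float):
    o,d=ray(c,x,s);P.append(o+d*(N@(G-o))/(N@d))
P=np.array(P);print(q.tolist(),(P-G).round(1).tolist(),np.linalg.norm(np.roll(P,-1,0)-P,axis=1).round(1),[round(float(np.degrees(np.arctan2(*e[1::-1]))),1) for e in np.roll(P,-1,0)-P])
E
```

```text
((304.5, 265.5), (69.0, 97.0), 90.0) (256, 231, 98, 70)
2.075 [636.15730234 147.39621022 127.42207241] [-0.018 -0.02   0.006  0.001 -0.002  0.004] [ 0.46612198  1.0900684  -0.70922099] (array([ 0.8, -2.2, -1. ]), array([-0. ,  0.1, -0. ]))
top (array([662.53311469, 153.5979135 ,  70.31142724]), np.float64(1.725643332685207))
scene (array([661.30167382, 153.89812676,  74.84583372]), np.float64(0.4504346512935342))
pred [308.142774   264.44341373]
[[352, 232], [351, 300], [259, 299], [259, 232]] [[17.7, -20.3, 7.3], [-15.6, -24.1, -8.4], [-20.0, 24.0, -8.1], [13.0, 25.9, 7.3]] [37.  48.3 36.5 46.4] [-173.4, 95.2, 3.4, -84.2]
```

View pics/w3.png

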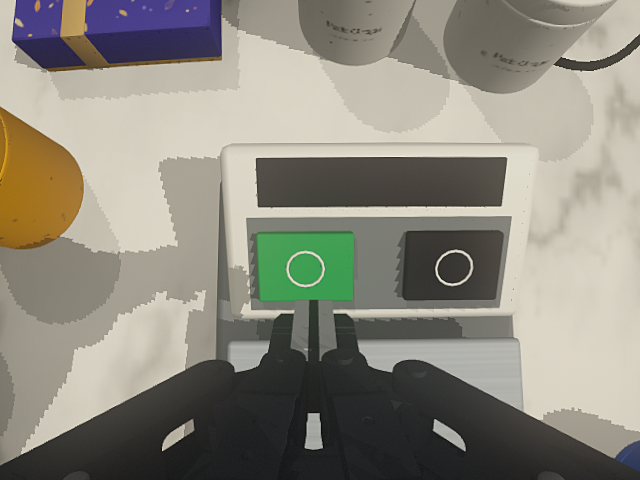

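w3 is sharp. The green key is centred at (304,266) with its edges parallel to the image, so the tool is square to it, and its size measures 37x48 mm. I'll approach to about 11 mm off.

Call:
carry_out([
  [1,20,-2,-1,0,0,0],
  [1,40,-3,-1,0,0,0],
  [1,49,-3,-1,0,0,0],
  [1,49,-3,-1,0,0,0],
  [1,49,-3,-1,0,0,0],
])

```text
time_s: 2.75
eef_pos: [657.8, 152.7, 84.7]
ee_rot: [0.027, 0.842, 0.042, -0.537]
force: [-0.8, 0.4, 0.3]
grip_width: 0.001
```

Call:
carry_out([
  [1,2,0,0,0,0,0],
  [1,3,0,0,0,0,0],
  [1,3,0,0,0,0,0],
  [1,3,0,0,0,0,0],
  [1,3,0,0,0,0,0],
])

```text
time_s: 3.38
eef_pos: [658.9, 153.1, 81.0]
ee_rot: [0.027, 0.842, 0.043, -0.537]
force: [-0.8, -0.3, -1.3]
grip_width: -0.001
```

```bash
cat > st.py <<'E'
from rig import ctrl
from h import *
s=ctrl.sense();G=np.array([662.2,153.2,72.7]);Q=rot(s["ee_rot"])
print(s["time_s"],s["eef_pos"].round(2),"rel tool",(Q.T@(G-s["eef_pos"])).round(2),"F tool",(Q.T@s["force"]).round(2),delta(s,G,toolR(-N,-S[:,1])))
E
python3 st.py
```

```text
3.375 [658.91 153.11  81.02] rel tool [8.93 0.24 0.53] F tool [0.88 0.22 1.29] (array([8.9, 0.2, 0.5]), array([-0. ,  0.1,  0. ]))
```

Call:
carry_out([
  [1,1,0,0,0,0,0],
  [1,2,0,0,0,0,0],
  [1,2.5,0,0,0,0,0],
  [1,2.5,0,0,0,0,0],
  [1,2.5,0,0,0,0,0],
])

```text
time_s: 4.0
eef_pos: [659.9, 153.2, 78.8]
ee_rot: [0.027, 0.842, 0.043, -0.537]
force: [-2.6, -0.1, 3.8]
grip_width: 0.003
```

Call:
carry_out([
  [1,1,0,0,0,0,0],
  [1,2,0,0,0,0,0],
  [1,2,0,0,0,0,0],
  [1,2,0,0,0,0,0],
  [1,2,0,0,0,0,0],
])

```text
time_s: 4.62
eef_pos: [660.6, 153.3, 77.5]
ee_rot: [0.027, 0.842, 0.043, -0.537]
force: [-9.1, -1.2, 10.1]
grip_width: -0.001
```

```bash
python3 st.py
```

```text
4.625 [660.59 153.32  77.46] rel tool [4.99 0.29 0.56] F tool [-13.06   0.27   4.03] (array([5. , 0.3, 0.6]), array([-0. ,  0.1,  0. ]))
```

About 13 N along the normal. I'll hold here.

Call:
carry_out([
  [1,0,0,0,0,0,0],
  [1,0,0,0,0,0,0],
  [1,0,0,0,0,0,0],
  [1,0,0,0,0,0,0],
  [1,0,0,0,0,0,0],
])

```text
time_s: 5.25
eef_pos: [660.6, 153.3, 77.5]
ee_rot: [0.027, 0.842, 0.043, -0.537]
force: [-8.5, -0.9, 8.6]
grip_width: 0.002
```

Call:
carry_out([
  [1,0,0,0,0,0,0],
  [1,0,0,0,0,0,0],
  [1,0,0,0,0,0,0],
  [1,0,0,0,0,0,0],
  [1,0,0,0,0,0,0],
])

```text
time_s: 5.88
eef_pos: [660.6, 153.3, 77.5]
ee_rot: [0.027, 0.842, 0.043, -0.537]
force: [-7.9, -1.3, 9.5]
grip_width: 0.004
```

Call:
carry_out([
  [1,0,0,0,0,0,0],
  [1,0,0,0,0,0,0],
  [1,0,0,0,0,0,0],
  [1,0,0,0,0,0,0],
  [1,0,0,0,0,0,0],
])

```text
time_s: 6.5
eef_pos: [660.6, 153.3, 77.5]
ee_rot: [0.027, 0.842, 0.043, -0.537]
force: [-8.4, -2.1, 9.7]
grip_width: -0.002
```

```bash
python3 st.py
```

```text
6.5 [660.61 153.3   77.49] rel tool [5.01 0.26 0.59] F tool [-12.4    1.23   3.65] (array([5. , 0.3, 0.6]), array([-0. ,  0.1, -0. ]))
```

Held about 12 N for 1.9 s. Next I'll withdraw along the normal.

Call:
carry_out([
  [1,-10,0,0,0,0,0],
  [1,-35,0,0,0,0,0],
  [1,-65,0,0,0,0,0],
  [0,-95,0,0,0,0,0],
  [-1,-110,0,0,0,0,0],
])

```text
time_s: 7.12
eef_pos: [614.7, 148.6, 178.2]
ee_rot: [0.027, 0.842, 0.043, -0.537]
force: [0.5, -0.3, -0.0]
grip_width: 0.418
```

```bash
python3 - <<'E'
from rig import ctrl
from h import *
s=ctrl.sense();print(s["eef_pos"],s["force"],delta(s,[476,-191,190],toolR([0,0,-1],-S[:,1])))
E
```

```text
[614.65823567 148.6046545  178.20564614] [ 0.46791352 -0.30783338 -0.00491317] (array([-83.5, 323.9, 151. ]), array([ -0., -25.,   0.]))
```

Call:
carry_out([
  [-1,-13,50,23,0,-5,0],
  [-1,-26,102,47,0,-10,0],
  [-1,-39,154,71,0,-15,0],
  [-1,-53,206,96,0,-20,0],
  [-1,-66,256,119,0,-25,0],
])

```text
time_s: 7.75
eef_pos: [504.5, -121.6, 186.2]
ee_rot: [-0.035, -0.705, -0.036, 0.708]
force: [0.4, 0.2, -0.2]
grip_width: 1.002
```

Call:
carry_out([
  [-1,0,35,12,0,0,0],
  [-1,3,66,25,0,0,0],
  [-1,3,70,25,0,0,0],
  [-1,3,70,25,0,0,0],
  [-1,3,70,25,0,0,0],
])

```text
time_s: 8.38
eef_pos: [487.9, -191.0, 183.4]
ee_rot: [-0.036, -0.706, -0.036, 0.707]
force: [-0.3, 0.2, -0.1]
grip_width: 1.003
```

```bash
python3 - <<'E'
from rig import ctrl,viewer
from h import *
s=ctrl.sense()
im=cv2.cvtColor(viewer.capture("wrist"),cv2.COLOR_RGB2BGR);cv2.imwrite("pics/w4.png",im)
c=viewer.calibration("wrist");p=proj(c,(476,-191,78),s)
m=cv2.inRange(im,(0,0,0),(75,75,75));n,l,st,ce=cv2.connectedComponentsWithStats(m)
print([(x.tolist(),y.round(1)) for x,y in zip(st,ce) if x[4]>500],p)
print(s["eef_pos"],s["time_s"],s["grip_width"],s["dq"].round(3),delta(s,[476,-191,190],toolR([0,0,-1],-S[:,1])))
E
```

```text
[([0, 0, 640, 477, 245865], array([321.9, 203.6])), ([0, 0, 57, 161, 4078], array([28. , 99.3])), ([620, 171, 20, 75, 1073], array([631.2, 209.5])), ([261, 205, 98, 95, 5541], array([310.2, 248.9])), ([0, 305, 640, 175, 50440], array([325.9, 425.3]))] [310.61471401 260.20636983]
[ 487.9431259  -191.02236484  183.40745256] 8.375 1.0029985282984917 [ 0.001 -0.001 -0.001 -0.001  0.    -0.004] (array([-6.6, -1.2, 11.9]), array([0.1, 0.1, 0. ]))
```

View pics/w4.png

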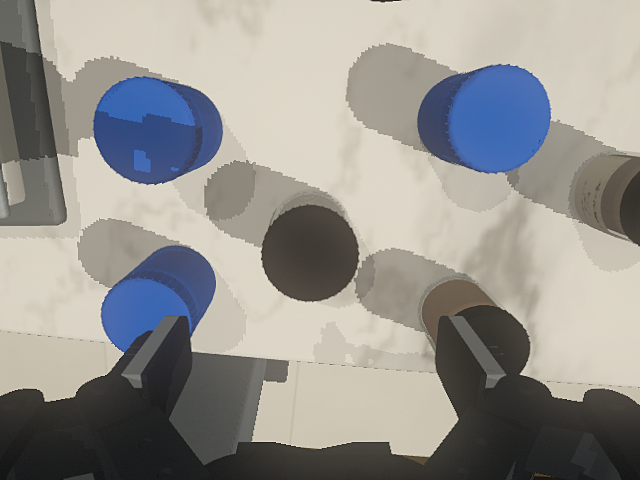

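The jar's lid in w4 is centred at (310,252), which puts it at about (480,-191). The gap to both neighbours is clear, so I'll descend.

Call:
carry_out([
  [-1,30,-1,8,0,0,0],
  [-1,75,-1,8,0,0,0],
  [-1,120,-1,8,0,0,0],
  [-1,150,-1,8,0,0,0],
  [-1,163,-1,8,0,0,0],
])

```text
time_s: 9.05
eef_pos: [479.0, -190.9, 19.2]
ee_rot: [-0.035, -0.705, -0.036, 0.707]
force: [-0.1, 0.4, 0.8]
grip_width: 1.001
```

Call:
carry_out([
  [-1,0,0,0,0,0,0],
  [0.6,0,0,0,0,0,0],
  [0.6,0,0,0,0,0,0],
  [0.6,0,0,0,0,0,0],
  [0.6,0,0,0,0,0,0],
], newtons=30)

```text
time_s: 9.68
eef_pos: [480.0, -191.7, 22.0]
ee_rot: [0.036, 0.706, 0.035, -0.706]
force: [-1.6, 3.8, 7.6]
grip_width: 0.724
```

Call:
carry_out([
  [0.6,0,0,0,0,0,0],
  [0.6,-5,0,0,0,0,0],
  [0.6,-15,0,0,0,0,0],
  [0.6,-30,0,0,0,0,0],
  [0.6,-45,0,0,0,0,0],
])

```text
time_s: 10.3
eef_pos: [479.5, -191.9, 66.8]
ee_rot: [-0.036, -0.706, -0.036, 0.707]
force: [0.3, -0.3, -2.2]
grip_width: 0.72
```

```bash
python3 - <<'E'
from rig import ctrl,viewer
from h import *
s=ctrl.sense()
print(s["eef_pos"],s["time_s"],s["grip_width"],s["force"],delta(s,[547.5,102.5,150],toolR([0,0,-1],-S[:,1])))
im=cv2.cvtColor(viewer.capture("wrist"),cv2.COLOR_RGB2BGR);im2=cv2.cvtColor(viewer.capture("scene"),cv2.COLOR_RGB2BGR)
cv2.imwrite("pics/m5.png",np.hstack([cv2.resize(im,(400,300)),cv2.resize(im2[140:320,250:490],(400,300))]))
E
```

```text
[ 479.51967074 -191.85956576   66.79532765] 10.3 0.7203482770259372 [ 0.29660892 -0.34964178 -2.23580484] (array([ -83.4, -286. ,  -97.2]), array([-0. ,  0.1, -0. ]))
```

View pics/m5.png

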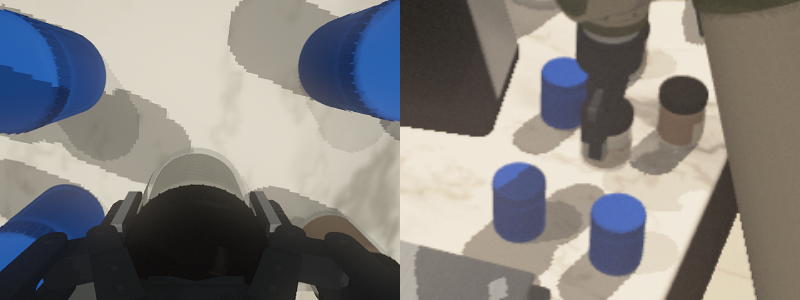

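The jar is held upright, at about 61 mm opening, and its contents are white. Next I'll lift it clear of the cans and carry it over.

Call:
carry_out([
  [0.6,-30,0,0,0,0,0],
  [0.6,-70,0,0,0,0,0],
  [0.6,-78,-20,-7,0,0,0],
  [0.6,-78,-55,-19,0,0,0],
  [0.6,-78,-95,-32,0,0,0],
])

```text
time_s: 11.02
eef_pos: [501.8, -93.2, 143.3]
ee_rot: [-0.035, -0.706, -0.035, 0.707]
force: [0.5, -0.2, -3.1]
grip_width: 0.718
```

Call:
carry_out([
  [0.6,0,-48,-16,0,0,0],
  [0.6,0,-96,-33,0,0,0],
  [0.6,0,-140,-48,0,0,0],
  [0.6,0,-172,-59,0,0,0],
  [0.6,0,-190,-65,0,0,0],
])

```text
time_s: 11.65
eef_pos: [547.2, 103.0, 143.0]
ee_rot: [-0.036, -0.705, -0.036, 0.707]
force: [0.6, -0.3, -3.7]
grip_width: 0.716
```

Call:
carry_out([
  [0.6,10,0,0,0,0,0],
  [0.6,20,0,0,0,0,0],
  [0.6,30,0,0,0,0,0],
  [0.6,32,0,0,0,0,0],
  [0.6,32,0,0,0,0,0],
])

```text
time_s: 12.28
eef_pos: [547.3, 101.3, 111.3]
ee_rot: [-0.035, -0.706, -0.036, 0.707]
force: [-0.1, -0.8, -3.6]
grip_width: 0.72
```

```bash
python3 - <<'E'
from rig import ctrl,viewer
from h import *
s=ctrl.sense()
print(s["eef_pos"],s["time_s"],s["grip_width"],s["force"],delta(s,[547.5,103,90],toolR([0,0,-1],-S[:,1])))
im=cv2.cvtColor(viewer.capture("wrist"),cv2.COLOR_RGB2BGR);im2=cv2.cvtColor(viewer.capture("scene"),cv2.COLOR_RGB2BGR)
cv2.imwrite("pics/m6.png",np.hstack([cv2.resize(im,(400,300)),cv2.resize(im2[230:410,130:370],(400,300))]))
E
```

```text
[547.32670549 101.27294635 111.29937445] 12.275 0.719758665906826 [-0.0810552  -0.84568196 -3.64812907] (array([21.3, -1.7, -0.4]), array([-0. ,  0.1,  0. ]))
```

View pics/m6.png

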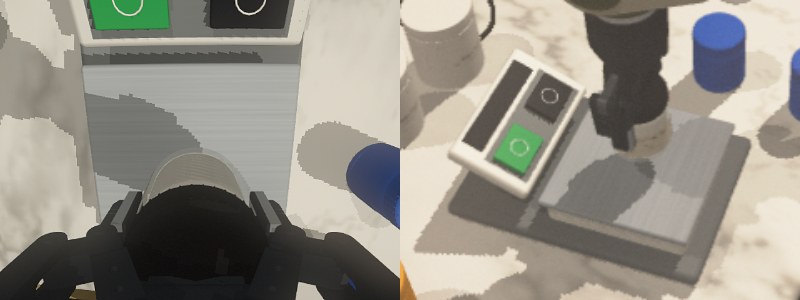

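```bash
python3 - <<'E'
from rig import ctrl,viewer
from h import *
s=ctrl.sense();c=viewer.calibration("wrist")
for p in((140,105),(304,104),(470,103)):
    P=onz(c,p,58,s);print(P.round(1),"scale-rel to TCP",(S.T@(P-s["eef_pos"])).round(1))
E
```

```text
[618.7 186.3  58. ] scale-rel to TCP [ 79.4  77.2 -53.7]
[625.9 113.1  58. ] scale-rel to TCP [ 79.2   3.7 -53.7]
[634.3  39.5  58. ] scale-rel to TCP [ 80.1 -70.4 -53.7]
```

Call:
carry_out([
  [0.6,8,-1,0,0,0,0],
  [0.6,16,-1,0,0,0,0],
  [0.6,22,-1,0,0,0,0],
  [0.6,26,-1,0,0,0,0],
  [0.6,26,-1,0,0,0,0],
])

```text
time_s: 13.0
eef_pos: [547.0, 102.6, 85.0]
ee_rot: [-0.036, -0.705, -0.036, 0.707]
force: [-0.0, -0.7, -2.9]
grip_width: 0.716
```

Call:
carry_out([
  [0.6,0,-1.5,0,0,0,0],
  [0.6,0.7,-1.5,0,0,0,0],
  [0.6,1.4,-1.5,0,0,0,0],
  [0.6,2,-1.5,0,0,0,0],
  [0.6,2,-1.5,0,0,0,0],
])

```text
time_s: 13.62
eef_pos: [546.9, 104.0, 83.3]
ee_rot: [-0.036, -0.706, -0.036, 0.707]
force: [-0.6, -0.7, -3.4]
grip_width: 0.721
```

Call:
carry_out([
  [0.6,0.5,0,0,0,0,0],
  [0.6,1,0,0,0,0,0],
  [0.6,1.5,0,0,0,0,0],
  [0.6,1.5,0,0,0,0,0],
  [0.6,1.5,0,0,0,0,0],
])

```text
time_s: 14.25
eef_pos: [547.0, 104.1, 81.8]
ee_rot: [-0.036, -0.706, -0.036, 0.707]
force: [-0.1, -0.6, -3.8]
grip_width: 0.719
```

Call:
carry_out([
  [0.6,0.5,0,0,0,0,0],
  [0.6,1,0,0,0,0,0],
  [0.6,1.5,0,0,0,0,0],
  [0.6,1.5,0,0,0,0,0],
  [0.6,1.5,0,0,0,0,0],
])

```text
time_s: 14.88
eef_pos: [547.0, 104.1, 80.3]
ee_rot: [-0.036, -0.706, -0.036, 0.707]
force: [-0.3, -0.4, -3.4]
grip_width: 0.718
```

Call:
carry_out([
  [0.6,0.4,0,0,0,0,0],
  [0.6,0.8,0,0,0,0,0],
  [0.6,1,0,0,0,0,0],
  [0.6,1,0,0,0,0,0],
  [0.6,1,0,0,0,0,0],
])

```text
time_s: 15.5
eef_pos: [547.0, 104.1, 80.1]
ee_rot: [-0.036, -0.706, -0.036, 0.707]
force: [-4.2, -0.2, 6.4]
grip_width: 0.719
```

Contact: the force went from -3.4 to +6.4 N. I'll ease off a little and release.

Call:
carry_out([
  [0.6,-0.6,0,0,0,0,0],
  [0.2,-0.6,0,0,0,0,0],
  [-0.2,-0.6,0,0,0,0,0],
  [-0.6,-0.6,0,0,0,0,0],
  [-1,-0.6,0,0,0,0,0],
])

```text
time_s: 16.12
eef_pos: [547.2, 104.0, 79.8]
ee_rot: [-0.036, -0.706, -0.036, 0.707]
force: [-0.5, -0.2, 0.1]
grip_width: 0.98
```

Call:
carry_out([
  [-1,0,0,0,0,0,0],
  [-1,0,0,0,0,0,0],
  [-1,-5,0,0,0,0,0],
  [-1,-20,0,0,0,0,0],
  [-1,-45,0,0,0,0,0],
])

```text
time_s: 16.75
eef_pos: [546.9, 104.1, 125.9]
ee_rot: [-0.036, -0.705, -0.036, 0.707]
force: [0.6, 0.5, 0.2]
grip_width: 0.996
```

Call:
carry_out([
  [-1,-40,0,0,0,0,0],
  [-1,-80,0,0,0,0,0],
  [-1,-90,0,40,0,0,0],
  [-1,-90,0,80,0,0,0],
  [-1,-90,0,110,0,0,0],
])

```text
time_s: 17.38
eef_pos: [436.4, 92.9, 216.3]
ee_rot: [0.036, 0.706, 0.036, -0.706]
force: [0.6, 0.9, 0.5]
grip_width: 0.999
```

Call:
carry_out([
  [-1,0,0,0,0,0,0],
  [-1,0,0,0,0,0,0],
  [-1,0,0,0,0,0,0],
  [-1,0,0,0,0,0,0],
  [-1,0,0,0,0,0,0],
])

```text
time_s: 18.0
eef_pos: [437.9, 93.0, 215.0]
ee_rot: [-0.036, -0.706, -0.036, 0.707]
force: [0.1, -0.7, 0.4]
grip_width: 1.0
```

```bash
python3 - <<'E'
from rig import ctrl,viewer
from h import *
s=ctrl.sense();print(s["eef_pos"],s["time_s"],s["grip_width"],s["force"])
I={n:cv2.cvtColor(viewer.capture(n),cv2.COLOR_RGB2BGR) for n in("wrist","scene","top")}
cv2.imwrite("pics/m7.png",np.hstack([cv2.resize(I["wrist"],(400,300)),cv2.resize(I["scene"][130:400,130:490],(400,300))]))
ct=viewer.calibration("top");cw=viewer.calibration("wrist")
print("pred lid px wrist",proj(cw,(547,104,136),s))
for nm,cal,im in(("top",ct,I["top"]),("wrist",cw,I["wrist"])):
    p=proj(cal,(547,104,136),s if nm=="wrist" else None);m=(im.max(2)<60).astype(np.uint8)
    n,l,st,ce=cv2.connectedComponentsWithStats(m);k=l[int(p[1]),int(p[0])]
    if k: b=st[k];print(nm,b,ce[k],onz(cal,(b[0]+b[2]/2,b[1]+b[3]/2),136,s if nm=="wrist" else None))
E
```

```text
[437.90179093  92.99341084 214.95896422] 18.0 0.9999778066144815 [ 0.14000879 -0.67521981  0.36220615]
pred lid px wrist [312.59991232  40.12412774]
top [ 166  202   54   87 1844] [191.37635575 243.20119306] [496.6560635   90.26270905 136.        ]
wrist [  251     0   126   111 11439] [313.10743946  50.24232887] [540.10394633 102.61500506 136.        ]
```

View pics/m7.png

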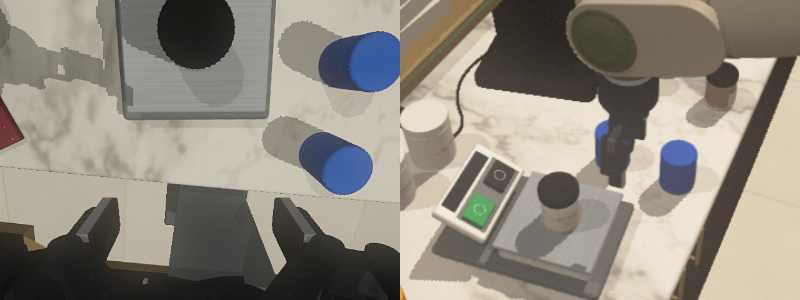

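```bash
python3 -c "
from rig import order
print(order.finish_job())"
```

```text
the job is handed in; nothing more can be done
None
```

The job is done and handed in at about 18 s, well inside the 54 s limit; `order.finish_job()` gave no verdict.

- **Key:** I pressed the green key straight along the face normal, with the pan empty. The readings were 12–13 N for about 1.9 s, at or before each call's end, and I then withdrew along the normal. The black key was not touched.
- **Jar:** I gripped the white-cream jar at 30 N and carried it over the blue look-alikes. It met the pan gently, at roughly 10 N, and I then released it.
- **Last checks:** The pictures show the jar standing upright near the pan's centre. The wrist view puts it about 4–5 mm toward the robot from my target. The gripper is open, clear of everything, and reads under 1 N.
- **Not confirmed:** The last top-view lid measurement was unusable, because the dark patch it picked up was not a clean lid. I did not measure the brown jars again. Nothing was moved near them, but only one shows in the last picture because the arm hides the other.

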